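# Drag a plate back to the trimmer's hidden depth gauge and weigh it down

### The arm

A 7-joint arm with a two-finger parallel gripper is mounted at the origin on the work surface. World frame = base frame: x ahead of the robot, y to its left, z up, the work surface at z = 0. Lengths are in mm, angles in rad, forces in N, time in s.
With the tool pointing down it reaches from about 425 to 875 mm from the base axis. Payload 4.7 kg.
Tool frame: the origin (TCP) lies at the very end of the fingers, on their centre line; the grasp point (between the pads) lies 19 mm behind it; z points along the fingers, y is the direction in which the jaws open and shut (so a half turn about z gives the same grasp; the last joint's range is limited). The gripper opens to 85 mm and grips with 20 to 120 N. Pads are 22 mm wide; open, the fingers measure 114 mm over their backs; the gripper's body (76 mm by 85 mm) begins 54 mm behind the grasp point. The pads swing forward as they close: fully open they stand 13 mm farther back than shut.
Start: joints at [1.335, 0.321, -0.07, 1.45, 0.023, 1.371, -0.057], TCP at [160.665, -629.85, 231.349] pointing down, gripper open.
Joint ranges: [-2.86, 2.86], [-0.3, 2.09], [-1.38, 1.24], [0.06, 2.45], [-1.56, 4.7], [0.09, 2.05], [-2.69, 2.69]. Speed limits (rad/s): [2.57, 2.57, 3.14, 3.14, 3.14, 3.14, 3.14].

### API

Orientations are given as a 3x3 rotation matrix whose columns are the frame's x, y, z axes.
In Python, from workcell import manip, vision, order gives the robot as it stands.
- The arm moves only by the shell command python3 -m crank 'ROWS'. ROWS is JSON, one flat list of numbers, 7 for each row, row after row: the closure, from -1 (fully open) to 1 (shut), then the shift along the world's x, y, z in cm, then the turn, a rotation vector about the world's x, y, z in rad. A call has 1 to 10 rows; each row is the pose to reach, as a shift and turn from the pose measured when the call began; what a row does not reach only later rows make up. A row lasts 1/10 s, in which the tool goes at most 50 mm and 8.59 degrees, less where a joint would pass 70% of its speed; a pose out of reach is approached as far as the arm can. A call with a gripper value outside its range is refused whole. The fingers move at their own pace and stop on an object; the grip force is fixed at half the most. Time passes only in rows, so rows that repeat a pose let the fingers close. It gives the time, the measured TCP pose, the force and the opening at its end, in the units of the state.
- manip.state(): the state, without advancing time (a new reading comes with each control period).
- vision.snapshot(name): name is "scene" or "top"; returns a dict with "frame" (384x512x3 uint8, red, green, blue), "z_map" (384x512 float32, mm along the optical axis (not along the pixel's ray), 0 where there is no reading), "fovy" (degrees; the focal length in pixels is half the picture's height over the tangent of half this angle, whatever the lens; pixels are square), "cx", "cy" (the principal point, pixels), "rvec" (rotation vector, rad) and "tvec" (3), from world to camera coordinates, as OpenCV has them. Camera axes: x right, y down, z forward; pixel columns grow to the right and rows downward; lengths in mm; the calibration is good to about 2 mm. A picture is of the moment at which its call begins.
- order.sign_off(): hands the job in, once; it reports no verdict.
The state is a dict: "time_s": time; "qpos": joint angles; "joint_vel": joint speeds; "joint_torque": joint torques, N m; "position": TCP position; "orientation": TCP orientation; "force": force on the tool from outside, world axes, zero at the start; "torque": the same for the moment, N m; "width": opening from 0.0 (shut) to 1.0 (fully open).
Only numpy, scipy, OpenCV 4.12 (cv2) and the standard library are available. Lean on these libraries where they do the work, as an engineer would, in place of code of your own. Each camera call takes 0.05 s, during which the arm holds its last target. There are 200 camera calls.

### The job

The black rubber-faced plate on the trimmer bed must come back to its depth gauge, a stop hidden under the grey cover at the near end, whose setting you can only feel. Press gently on the plate's top, drag it slowly back towards the cover until its near edge just rests against the gauge, and stop there: the gauge is held by light friction and must not be pushed off its setting. Then set the steel paperweight gently on the plate, upright and wholly on it, and let go, leaving the ink jar, tape roll and brush pot where they are.

Things in the scene. Friction and masses are not known exactly. Their poses are not given: they have to be found in the camera images.
- cover_edge (a point): Middle of the inner (far) edge of the grey cover at the near end of the fixed trimmer, on the cover's top, 28 mm above the bed. x points along the bed away from the robot, y along the edge, z up. The cover reaches 80 mm back to x = -80 mm, 286 mm wide; the slot under it is 20 mm high. The bed is 18 mm above the desk, 320 mm wide, from x = -80 to 300 mm.
- rail_edge (a point): Middle of the near top edge of the trimmer's fixed aluminium cutter rail, 165 mm beyond the cover's edge, same axes; rail 70 mm wide, 286 mm long, underside 20 mm and top 34 mm above the bed, with a black cutter head at y = 87 to 137 mm up to 56 mm. Side guides along the bed stand 10 mm high beyond y = +-87 mm. Between cover and rail the plate lies open.
- plate_top (a point): Centre of the top of the loose plate, 240 (x) by 170 (y) by 8 mm, 0.55 to 0.8 kg: aluminium with a flat black rubber face, lying on the white bed between side guides (2 mm play each side), far end under the rail. x to its far edge, z up. Bed friction 0.2 to 0.4; a hold-down bar of unknown weight rests on it under the rail, so the press needed differs: about 4 to 22 N. Over 40 N fails.
- plate_near (a point): Middle of the plate's near edge face, 4 mm above the bed, 120 mm nearer than plate_top. It must rest against the gauge: a 70 mm wide steel stop on the bed under the cover, its face somewhere 10 to 55 mm behind cover_edge (unmeasured, out of sight). At the gauge the drag force rises; about 2 N on top of the sliding friction shifts the gauge; over 4 mm shifted fails.
- weight_center (a point): Centre, half-way up, of the loose dark steel paperweight standing on the desk beside the trimmer: round foot 60 mm across and 24 mm high, a cone, and on top a round knob 26 mm across from 30 to 52 mm above its underside (4 to 26 mm above this point), 0.5 to 0.7 kg. z up.
- ink_center (a point): Centre, half-way up, of a closed round ink jar, 54 mm across, 65 mm high, on the desk on the other side of the trimmer from the paperweight. To be left alone.
- tape_center (a point): Centre of an empty cardboard tape roll lying flat, 90 mm across, 24 mm high. To be left alone.
- pot_center (a point): Centre, half-way up, of a white pot 80 mm across and 100 mm high with brushes standing to about 200 mm. To be left alone.
Things that resemble listed ones, but are neither listed nor needed, are in the scene too. Leave any blue or green look-alike of the part that bears weight_center alone.

How it is judged (in metres and radians):
On the way, in this order (a step that is already met when the one before it is completed fails the run):
1. the plate's near edge rests against the hidden gauge, before the paperweight is set on it (x of plate_near in the frame of gauge_face below 0.0025 m and z of plate_top in the frame of cover_edge below -0.017 m), for 0.2 s.
2. the paperweight stands on the plate (x of weight_center in the frame of plate_top between -0.09 and 0.09 m and y of weight_center in the frame of plate_top between -0.055 and 0.055 m and z of weight_center in the frame of plate_top between 0.022 and 0.03 m and angle between weight_center's own z axis and vertical below 0.1 rad), for 0.2 s.
At the end, for the whole second after the job is handed in: The plate lies flat on the bed with its near edge within 2.5 mm of the gauge, the gauge is where it was set (within 4 mm), the paperweight stands upright wholly on the plate (foot within its edges), released, and both are at rest (all of step 1 and all of step 2 and contact force between the fingers and weight below 0.1 N and linear speed of each of weight, plate below 0.01 m/s); the robot touches nothing.
It fails at once if the gauge is pushed more than 4 mm off its setting (distance of gauge_face from where it was at the start of the episode above 0.004 m).
It fails at once if the robot presses on the plate with more than 40 N (contact force between any of the fingers, the arm and plate above 40 N).
It fails at once if the paperweight lands on the plate or is pressed on it with more than 40 N (contact force between weight and plate above 40 N).
It fails at once if the ink jar, tape roll or brush pot is moved more than 15 mm (distance of any of ink_center, tape_center, pot_center from where it was at the start of the episode above 0.015 m).
It also fails if it takes over 72 s, if anything falls off the work surface, if the arm or the gripper's body presses on something with over 40 N, if the wrist force passes 120 N, or if a joint passes its speed limit or range.

## Working session

There is one attempt and no reset: what is moved stays moved. The work goes in short steps, Python scripts to look and compute and a shell command to move; the robot and the scene stay as the last step left them, time stands still between calls to the robot, and variables do not carry over. Pictures are saved under pics/ and viewed, about 8 in all and at most 12, crops included, and the job is handed in when it is done.

```bash
mkdir -p pics
cat > h.py <<'E'
import numpy as np, cv2
from workcell import manip, vision, order
def snap(n,f=None):
    s=vision.snapshot(n)
    if f: cv2.imwrite('pics/'+f,cv2.cvtColor(s['frame'],cv2.COLOR_RGB2BGR))
    return s
def pts(s):
    h,w=s['z_map'].shape; f=h/2/np.tan(np.radians(s['fovy'])/2)
    v,u=np.mgrid[:h,:w]; z=s['z_map']
    c=np.stack([(u-s['cx'])/f*z,(v-s['cy'])/f*z,z],-1)
    R=cv2.Rodrigues(np.array(s['rvec'],float))[0]
    p=(c-np.array(s['tvec']).ravel())@R
    p[z==0]=np.nan
    return p
E
python3 - <<'E'
from h import *
a=snap('top','top1.png');b=snap('scene','scene1.png')
np.savez('s1.npz',t=pts(a),s=pts(b),ti=a['frame'],si=b['frame'])
print(manip.state())
E
```

```text
{'time_s': 0.1, 'qpos': array([ 1.33511101,  0.32174271, -0.07006559,  1.45160398,  0.02258939,
        1.37081513, -0.05686674]), 'joint_vel': array([-6.35159401e-04, -1.15016781e-03,  6.58881010e-04, -2.99394146e-03,
       -6.90972025e-04, -5.44170961e-05, -8.16389230e-04]), 'joint_torque': array([-4.45777005e-04, -4.94876540e+01, -3.84045979e-01, -3.15207624e+01,
        1.30202222e-02,  7.48770777e-03,  2.78054785e-05]), 'position': array([ 160.49610308, -629.34734021,  230.31114814]), 'orientation': array([[ 9.68955112e-01,  2.47236142e-01, -5.29875284e-04],
       [ 2.47236693e-01, -9.68953621e-01,  1.70223305e-03],
       [-9.25710422e-05, -1.78039203e-03, -9.99998411e-01]]), 'force': array([-0.61402392, -0.76504762, -0.26391808]), 'torque': array([ 0.0963341 ,  0.02940381, -0.09491084]), 'width': 0.9964160680415666}
```

View pics/top1.png

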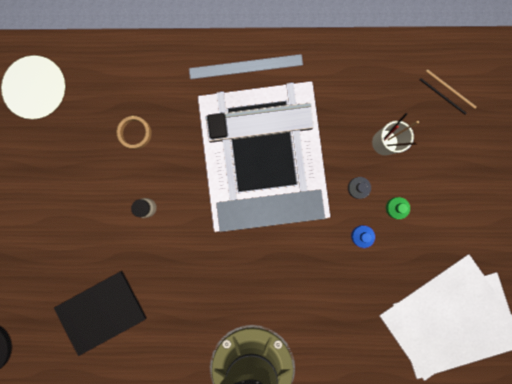

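View pics/scene1.png

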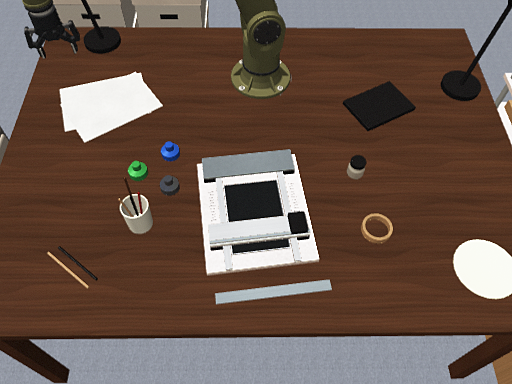

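The top view shows the cover around (270,211), the open plate at (264,162), the rail at (265,122), the dark paperweight at (360,188) with green and blue look-alikes beside it, and the pot at (398,137). The scene view agrees.

Run:
```python
from h import *
d=np.load('s1.npz');P=d['t'];I=d['ti'].astype(int)
def at(u,v,r=1): return np.round(np.nanmedian(P[v-r:v+r+1,u-r:u+r+1].reshape(-1,3),0),1)
for n,u,v in [('cover',270,211),('plate',264,162),('rail',270,122),('knob',360,187),('green',402,209),('blue',366,238),('ink',141,208),('guideL',230,170),('guideR',300,170),('desk',340,150),('pot',398,130)]: print(n,at(u,v))
Z=P[...,2]
def comp(mask,name):
    n,l,st,c=cv2.connectedComponentsWithStats(mask.astype(np.uint8))
    for i in range(1,n):
        if st[i,4]>40:
            q=P[l==i]; r=cv2.minAreaRect(q[:,:2].astype(np.float32)); print(name,c[i].round(),st[i,4],np.nanmean(q,0).round(1),'rect',np.round(r[0],1),np.round(r[1],1),round(r[2],2)); print('   corners',cv2.boxPoints(r).round(0).tolist())
win=np.zeros(Z.shape,bool); win[75:240,190:340]=1
sum3=I.sum(-1)
comp(win&(Z>40)&(Z<50)&(np.arange(384)[:,None]>180),'cover')
comp(win&(Z>46)&(Z<58)&(np.arange(384)[:,None]<150),'rail')
comp(win&(sum3<120)&(Z>18)&(Z<34)&(np.arange(384)[:,None]>125),'plate')
w2=np.zeros(Z.shape,bool); w2[170:205,340:380]=1
comp(w2&(Z>40),'knob'); comp(w2&(Z>12),'weight')
S=d['s'];m=np.isfinite(S[...,2])
for zlo,zhi in((12,30),(38,60)):
    w=np.zeros(m.shape,bool); w[170:198,155:185]=1; q=S[w&(S[...,2]>zlo)&(S[...,2]<zhi)]; print('scene weight',zlo,len(q),q.min(0).round(1),q.max(0).round(1),q.mean(0).round(1))
```

```text
cover [431.5 -48.7  45.1]
plate [564.9 -32.9  24.9]
rail [670.1 -49.   50.8]
knob [ 495.2 -287.3   51.4]
green [ 437.1 -397.6   51.7]
blue [ 360.7 -301.3   52.3]
ink [439.8 291.3  63.9]
guideL [542.9  60.1  27.5]
guideR [ 542.6 -131.    27. ]
desk [ 600.5 -245.5   -1.3]
pot [ 648.3 -392.    45.6]
cover [270. 210.] 3145 [434.3 -49.2  45.4] rect [434.1 -49.2] [ 79.8 286.1] 7.12
   corners [[377.0, 88.0], [412.0, -196.0], [491.0, -186.0], [456.0, 98.0]]
rail [268. 121.] 2105 [671.5 -42.8  51.5] rect [672.2 -19.4] [ 71. 286.] 7.07
   corners [[619.0, 118.0], [655.0, -166.0], [725.0, -157.0], [690.0, 127.0]]
plate [264. 162.] 2838 [566.  -31.7  25.4] rect [566.6 -31.7] [140.  154.5] 7.0
   corners [[488.0, 36.0], [507.0, -117.0], [646.0, -100.0], [627.0, 54.0]]
knob [362. 187.] 82 [ 495.3 -292.7   50.6] rect [ 495.3 -293.5] [24.5 21.4] 89.63
   corners [[485.0, -306.0], [506.0, -306.0], [506.0, -281.0], [485.0, -281.0]]
weight [359. 187.] 391 [ 494.7 -290.8   31. ] rect [ 494.9 -292.9] [58.2 57.6] 89.01
   corners [[466.0, -322.0], [523.0, -322.0], [524.0, -264.0], [467.0, -263.0]]
scene weight 12 160 [ 469.5 -321.8   12.1] [ 527.5 -264.    30. ] [ 507.2 -290.6   24.5]
scene weight 38 71 [ 483.3 -306.4   38.5] [ 511.3 -281.6   59.4] [ 499.8 -293.1   50.6]
```

```bash
python3 -m crank '[1,10,14,0,0,0,-0.03, 1,20,28,0,0,0,-0.06, 1,30,42,0,0,0,-0.1, 1,43.7,60.1,0,0,0,-0.126, 1,43.7,60.1,0,0,0,-0.126, 1,43.7,60.1,0,0,0,-0.126, 1,43.7,60.1,0,0,0,-0.126, 1,43.7,60.1,0,0,0,-0.126, 1,43.7,60.1,0,0,0,-0.126, 1,43.7,60.1,0,0,0,-0.126]'
cat >> h.py <<'E'
yaw=np.radians(7.1);C=np.array([473.8,-44.2]);Rt=np.array([[np.cos(yaw),-np.sin(yaw)],[np.sin(yaw),np.cos(yaw)]])
def totrim(p): return (np.asarray(p)[...,:2]-C)@Rt
def toworld(x,y): return C+Rt@np.array([x,y])
E
python3 - <<'E'
from h import *
d=np.load('s1.npz')
for k in 'ts':
    P=d[k];I=d[k+'i'].astype(int).sum(-1)
    T=totrim(P)
    dark=(I<110)&(P[...,2]>12)&(P[...,2]<36)
    for nm,lo,hi in(('open',-5,170),('beyond',225,300)):
        m=dark&(T[...,0]>lo)&(T[...,0]<hi)&(abs(T[...,1])<86)
        q=T[m];
        if len(q): print(k,nm,len(q),np.percentile(q,[0,2,50,98,100],axis=0).round(1).T.tolist(),np.median(P[m][:,2]))
# profile along centreline
P=d['t'];T=totrim(P);I=d['ti']
for x in list(range(-4,30,4))+list(range(150,300,6)):
    m=(abs(T[...,0]-x)<3)&(abs(T[...,1]-20)<8)
    print(x,m.sum(),P[m][:,2].mean().round(1) if m.any() else None,I[m].mean(0).round() if m.any() else None)
E
```

```text
time_s: 1.1
position: [454.6, -223.1, 230.4]
orientation: [[0.992, 0.123, -0.0], [0.123, -0.992, 0.001], [-0.0, -0.001, -1.0]]
force: [0.1, -0.9, 0.4]
width: -0.002
t open 2128 [[23.8, 26.1, 92.8, 159.5, 163.5], [-75.8, -73.5, 1.2, 75.4, 77.8]] 25.457075860215102
t beyond 93 [[244.0, 244.2, 246.7, 248.9, 249.2], [-74.9, -70.1, 0.2, 74.7, 77.9]] 25.689956516113572
s open 1862 [[20.9, 26.7, 90.2, 148.9, 151.9], [-81.2, -78.1, -2.3, 75.0, 78.7]] 27.55454357505154
s beyond 409 [[228.7, 230.9, 242.1, 253.0, 254.7], [-80.7, -76.8, -1.3, 75.8, 79.3]] 27.162668127985935
-4 13 45.5 [144. 148. 155.]
0 12 33.3 [192. 188. 192.]
4 13 18.0 [245. 240. 242.]
8 14 17.9 [246. 241. 244.]
12 14 17.6 [245. 240. 243.]
16 12 18.3 [236. 230. 232.]
20 12 22.9 [146. 143. 145.]
24 12 25.9 [48. 49. 51.]
28 14 25.2 [34. 35. 36.]
150 13 26.2 [35. 36. 37.]
156 12 25.1 [34. 35. 37.]
162 13 27.8 [51. 50. 49.]
168 22 44.6 [173. 168. 166.]
174 13 50.7 [221. 221. 227.]
180 13 51.0 [222. 222. 228.]
186 13 51.8 [221. 221. 227.]
192 13 51.2 [221. 221. 227.]
198 14 51.2 [222. 222. 228.]
204 11 51.3 [223. 222. 228.]
210 13 51.5 [223. 223. 228.]
216 14 51.2 [220. 220. 226.]
222 18 55.3 [179. 180. 180.]
228 11 59.2 [175. 181. 183.]
234 5 52.0 [174. 172. 169.]
240 5 24.6 [101.  98.  97.]
246 12 25.1 [34. 35. 36.]
252 10 25.0 [100.  97.  99.]
258 11 18.9 [228. 221. 223.]
264 13 17.5 [244. 239. 241.]
270 10 17.8 [242. 237. 239.]
276 14 16.9 [241. 235. 238.]
282 12 17.8 [240. 234. 237.]
288 10 17.3 [241. 236. 238.]
294 14 17.1 [242. 237. 240.]
```

```bash
python3 -m crank '[1,14.3,19.4,0,0,0,0, 1,14.3,19.4,0,0,0,0, 1,14.3,19.4,0,0,0,0, 1,14.3,19.4,0,0,0,0, 1,14.3,19.4,0,0,0,0, 1,14.3,19.4,-7,0,0,0, 1,14.3,19.4,-12,0,0,0, 1,14.3,19.4,-16,0,0,0, 1,14.3,19.4,-19,0,0,0, 1,14.3,19.4,-19,0,0,0]'
```

```text
time_s: 2.1
position: [592.0, -29.2, 34.0]
orientation: [[0.992, 0.123, -0.013], [0.123, -0.992, 0.003], [-0.013, -0.004, -1.0]]
force: [-1.8, -0.2, -0.3]
width: 0.006
```

```bash
python3 -m crank '[1,0,0,0,0,0,0, 1,0,0,0,0,0,0, 1,0,0,0,0,0,0]'
```

```text
time_s: 2.4
position: [593.7, -29.3, 36.4]
orientation: [[0.992, 0.123, -0.009], [0.123, -0.992, 0.002], [-0.009, -0.003, -1.0]]
force: [0.4, 0.3, 0.7]
width: 0.003
```

```bash
python3 -m crank '[1,0.3,0,-0.2,0,0,0, 1,0.3,0,-0.4,0,0,0, 1,0.3,0,-0.6,0,0,0, 1,0.3,0,-0.7,0,0,0, 1,0.3,0,-0.8,0,0,0, 1,0.3,0,-0.8,0,0,0]'
```

```text
time_s: 3.0
position: [596.5, -29.3, 28.1]
orientation: [[0.992, 0.123, -0.01], [0.123, -0.992, 0.002], [-0.009, -0.004, -1.0]]
force: [0.5, -0.0, 0.0]
width: -0.001
```

```bash
python3 -m crank '[1,0,0,-0.1,0,0,0, 1,0,0,-0.15,0,0,0, 1,0,0,-0.2,0,0,0, 1,0,0,-0.2,0,0,0]'
```

```text
time_s: 3.4
position: [596.5, -29.3, 26.2]
orientation: [[0.992, 0.123, -0.01], [0.123, -0.992, 0.002], [-0.01, -0.003, -1.0]]
force: [-1.1, -0.1, 1.8]
width: 0.001
```

```bash
python3 -m crank '[1,0,0,-0.05,0,0,0, 1,0,0,-0.1,0,0,0, 1,0,0,-0.1,0,0,0, 1,0,0,-0.1,0,0,0]'
```

```text
time_s: 3.8
position: [596.4, -29.3, 26.2]
orientation: [[0.992, 0.123, -0.01], [0.123, -0.992, 0.002], [-0.01, -0.003, -1.0]]
force: [-3.4, -0.8, 7.3]
width: -0.001
```

```bash
cat >> h.py <<'E'
def edge(s=None):
    "plate near/far rubber edge in trimmer frame (x), top camera, from subpixel intensity"
    s=s or snap('top');P=pts(s);T=totrim(P);I=s['frame'].astype(int).sum(-1)
    out=[]
    for lo,hi in((0,110),(236,300)):
      for y0,y1 in((-65,-30),(-30,30),(30,65)):
        m=(I<330)&(T[...,0]>lo)&(T[...,0]<hi)&(T[...,1]>y0)&(T[...,1]<y1)&(P[...,2]<32)&(P[...,2]>10)
        q=T[m][:,0]; out.append((round(float(np.percentile(q,3 if lo==0 else 97)),1),len(q)) if len(q) else None)
    return out
E
python3 -c "
from h import *
print(edge(),manip.state()['force'])"
python3 -m crank '[1,-0.05,-0.01,-0.1,0,0,0, 1,-0.1,-0.01,-0.1,0,0,0, 1,-0.2,-0.02,-0.1,0,0,0, 1,-0.3,-0.04,-0.1,0,0,0, 1,-0.4,-0.05,-0.1,0,0,0, 1,-0.5,-0.06,-0.1,0,0,0, 1,-0.6,-0.07,-0.1,0,0,0]'
python3 -c "
from h import *
print(edge(),manip.state()['force'])"
```

```text
[None, None, (23.9, 249), None, None, (252.3, 4)] [-2.86698445  0.61082733  7.25949622]
time_s: 4.55
position: [592.1, -29.8, 26.1]
orientation: [[0.992, 0.123, -0.006], [0.123, -0.992, 0.002], [-0.006, -0.003, -1.0]]
force: [4.9, 0.8, 6.0]
width: 0.003
[None, None, (23.8, 233), None, None, (252.0, 9)] [4.85250473 0.46191436 5.55569403]
```

```bash
python3 -m crank '[1,-0.0,0,-0.15,0,0,0, 1,-0.1,-0.01,-0.2,0,0,0, 1,-0.2,-0.02,-0.2,0,0,0, 1,-0.3,-0.04,-0.2,0,0,0, 1,-0.4,-0.05,-0.2,0,0,0, 1,-0.5,-0.06,-0.2,0,0,0, 1,-0.6,-0.07,-0.2,0,0,0]'
python3 - <<'E'
from h import *
s=snap('scene','scene2.png')
print(edge(),edge(s),manip.state()['force'])
E
```

```text
time_s: 5.3
position: [589.0, -30.2, 26.1]
orientation: [[0.992, 0.124, -0.0], [0.124, -0.992, 0.002], [0.0, -0.002, -1.0]]
force: [5.3, 1.0, 8.2]
width: -0.004
[None, None, (20.7, 225), None, (249.1, 12), (247.4, 10)] [(21.6, 164), (19.4, 32), (24.6, 88), (251.2, 67), (250.8, 104), (251.3, 60)] [5.14751484 0.59133248 9.43881912]
```

View pics/scene2.png

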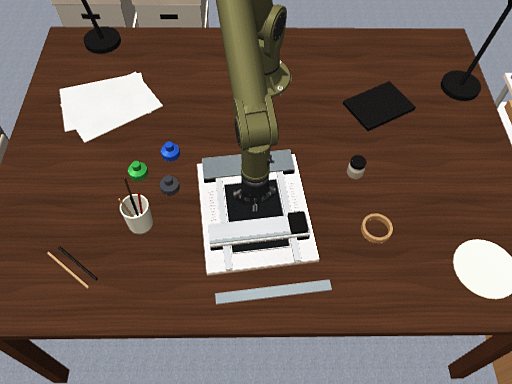

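```bash
cat > e.py <<'E'
from h import *
st=manip.state(); s=snap('scene'); e=edge(s)[3:]
print('tcp',totrim(st['position']).round(1),'far',e,'F',(Rt.T@st['force'][:2]).round(1),st['force'][2].round(1))
E
python3 -m crank '[1,-0.1,-0.01,-0.16,0,0,0, 1,-0.2,-0.02,-0.16,0,0,0, 1,-0.3,-0.04,-0.16,0,0,0, 1,-0.4,-0.05,-0.16,0,0,0, 1,-0.5,-0.06,-0.16,0,0,0, 1,-0.6,-0.07,-0.16,0,0,0, 1,-0.7,-0.09,-0.16,0,0,0, 1,-0.8,-0.1,-0.16,0,0,0, 1,-0.9,-0.11,-0.16,0,0,0, 1,-1,-0.12,-0.16,0,0,0]'; python3 e.py
```

```text
time_s: 6.4
position: [581.4, -31.2, 26.1]
orientation: [[0.992, 0.124, 0.005], [0.124, -0.992, 0.002], [0.005, -0.002, -1.0]]
force: [4.9, 0.6, 7.5]
width: 0.005
tcp [108.3  -0.4] far [(243.9, 32), (244.0, 55), (242.9, 30)] F [ 4.9 -0. ] 7.5
```

```bash
python3 -m crank '[1,-0.1,-0.01,-0.16,0,0,0, 1,-0.2,-0.02,-0.16,0,0,0, 1,-0.3,-0.04,-0.16,0,0,0, 1,-0.4,-0.05,-0.16,0,0,0, 1,-0.5,-0.06,-0.16,0,0,0, 1,-0.6,-0.07,-0.16,0,0,0, 1,-0.7,-0.09,-0.16,0,0,0, 1,-0.8,-0.1,-0.16,0,0,0, 1,-0.9,-0.11,-0.16,0,0,0, 1,-1,-0.12,-0.16,0,0,0]'; python3 e.py
```

```text
time_s: 7.45
position: [573.8, -32.2, 26.1]
orientation: [[0.992, 0.124, 0.01], [0.124, -0.992, 0.002], [0.01, -0.001, -1.0]]
force: [5.9, 0.2, 6.5]
width: 0.002
tcp [100.7  -0.5] far [(237.6, 2), (236.8, 4), (236.6, 2)] F [ 5.9 -0.5] 6.5
```

```bash
python3 -m crank '[1,-0.1,-0.01,-0.16,0,0,0, 1,-0.2,-0.02,-0.16,0,0,0, 1,-0.3,-0.04,-0.16,0,0,0, 1,-0.4,-0.05,-0.16,0,0,0, 1,-0.5,-0.06,-0.16,0,0,0, 1,-0.6,-0.07,-0.16,0,0,0]'; python3 e.py
```

```text
time_s: 8.1
position: [570.2, -32.7, 26.2]
orientation: [[0.992, 0.124, 0.016], [0.124, -0.992, 0.002], [0.016, -0.0, -1.0]]
force: [6.5, 0.4, 6.5]
width: -0.002
tcp [97.1 -0.5] far [None, None, None] F [ 6.5 -0.4] 6.5
```

```bash
sed -i 's/(236,300)/(205,300)/' h.py; python3 e.py
python3 - <<'E'
from h import *
s=snap('scene');I=cv2.resize(s['frame'][200:280,190:330],None,fx=5,fy=5,interpolation=cv2.INTER_CUBIC)
cv2.imwrite('pics/c3.png',I[...,::-1])
E
```

```text
tcp [96.9 -0.6] far [(232.5, 23), (232.3, 36), (233.4, 24)] F [4.8 0.1] 7.6
```

View pics/c3.png

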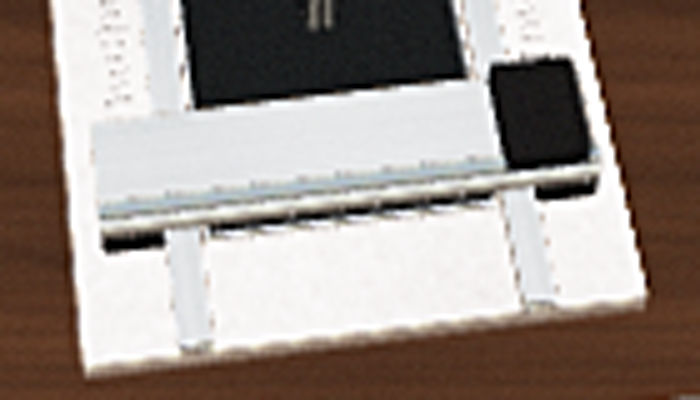

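```bash
cat > k.py <<'E'
# while dragging: average force, progress since last check; exit 1 if the drag has risen
from h import *
import sys,os
F=[]
for i in range(4):
    st=manip.state(); F.append(st['force'])
    if i<3: vision.snapshot('scene')
F=np.mean(F,0); x=totrim(st['position'])[0]; f=(Rt.T@F[:2])[0]
last=float(open('last').read()) if os.path.exists('last') else x
open('last','w').write(str(x))
print('t %.2f x %.1f prog %.1f F %.2f N %.2f ratio %.2f tilt %.3f'%(st['time_s'],x,last-x,f,F[2],f/F[2],st['orientation'][0][2]))
sys.exit(0 if f<5.7 else 1)
E
D() { :; }
python3 k.py
python3 -m crank '[1,-0.1,-0.01,-0.16,0,0.01,0, 1,-0.2,-0.02,-0.16,0,0.018,0, 1,-0.3,-0.04,-0.16,0,0.018,0, 1,-0.4,-0.05,-0.16,0,0.018,0, 1,-0.5,-0.06,-0.16,0,0.018,0, 1,-0.5,-0.06,-0.16,0,0.018,0]' >/dev/null; python3 k.py && 
python3 -m crank '[1,-0.1,-0.01,-0.16,0,0.005,0, 1,-0.2,-0.02,-0.16,0,0.005,0, 1,-0.3,-0.04,-0.16,0,0.005,0, 1,-0.4,-0.05,-0.16,0,0.005,0, 1,-0.5,-0.06,-0.16,0,0.005,0, 1,-0.5,-0.06,-0.16,0,0.005,0]' >/dev/null; python3 k.py
```

```text
t 8.40 x 96.9 prog 0.0 F 4.27 N 8.45 ratio 0.51 tilt 0.015
t 9.15 x 94.3 prog 2.6 F 4.30 N 7.70 ratio 0.56 tilt 0.002
t 9.90 x 91.7 prog 2.6 F 4.85 N 8.10 ratio 0.60 tilt 0.002
```

```bash
python3 -m crank '[1,-0.1,-0.01,-0.16,0,0.005,0, 1,-0.2,-0.02,-0.16,0,0.005,0, 1,-0.3,-0.04,-0.16,0,0.005,0, 1,-0.4,-0.05,-0.16,0,0.005,0, 1,-0.5,-0.06,-0.16,0,0.005,0, 1,-0.5,-0.06,-0.16,0,0.005,0]' >/dev/null; python3 k.py && 
python3 -m crank '[1,-0.1,-0.01,-0.16,0,0.005,0, 1,-0.2,-0.02,-0.16,0,0.005,0, 1,-0.3,-0.04,-0.16,0,0.005,0, 1,-0.4,-0.05,-0.16,0,0.005,0, 1,-0.5,-0.06,-0.16,0,0.005,0, 1,-0.5,-0.06,-0.16,0,0.005,0]' >/dev/null && python3 k.py &&
python3 -m crank '[1,-0.1,-0.01,-0.16,0,0.005,0, 1,-0.2,-0.02,-0.16,0,0.005,0, 1,-0.3,-0.04,-0.16,0,0.005,0, 1,-0.4,-0.05,-0.16,0,0.005,0, 1,-0.5,-0.06,-0.16,0,0.005,0, 1,-0.5,-0.06,-0.16,0,0.005,0]' >/dev/null && python3 k.py
```

```text
t 10.65 x 89.1 prog 2.6 F 4.46 N 8.15 ratio 0.55 tilt 0.002
t 11.40 x 86.5 prog 2.6 F 4.16 N 8.39 ratio 0.50 tilt 0.002
t 12.15 x 84.0 prog 2.6 F 4.54 N 8.13 ratio 0.56 tilt 0.003
```

```bash
sed -i 's/f<5.7/f<5.4 and last-x>2.2/' k.py
python3 -m crank '[1,-0.1,-0.01,-0.16,0,0.005,0, 1,-0.2,-0.02,-0.16,0,0.005,0, 1,-0.3,-0.04,-0.16,0,0.005,0, 1,-0.4,-0.05,-0.16,0,0.005,0, 1,-0.5,-0.06,-0.16,0,0.005,0, 1,-0.5,-0.06,-0.16,0,0.005,0]' >/dev/null; python3 k.py && 
python3 -m crank '[1,-0.1,-0.01,-0.16,0,0.005,0, 1,-0.2,-0.02,-0.16,0,0.005,0, 1,-0.3,-0.04,-0.16,0,0.005,0, 1,-0.4,-0.05,-0.16,0,0.005,0, 1,-0.5,-0.06,-0.16,0,0.005,0, 1,-0.5,-0.06,-0.16,0,0.005,0]' >/dev/null && python3 k.py &&
python3 -m crank '[1,-0.1,-0.01,-0.16,0,0.005,0, 1,-0.2,-0.02,-0.16,0,0.005,0, 1,-0.3,-0.04,-0.16,0,0.005,0, 1,-0.4,-0.05,-0.16,0,0.005,0, 1,-0.5,-0.06,-0.16,0,0.005,0, 1,-0.5,-0.06,-0.16,0,0.005,0]' >/dev/null && python3 k.py &&
python3 -m crank '[1,-0.1,-0.01,-0.16,0,0.005,0, 1,-0.2,-0.02,-0.16,0,0.005,0, 1,-0.3,-0.04,-0.16,0,0.005,0, 1,-0.4,-0.05,-0.16,0,0.005,0, 1,-0.5,-0.06,-0.16,0,0.005,0, 1,-0.5,-0.06,-0.16,0,0.005,0]' >/dev/null && python3 k.py
```

```text
t 12.90 x 81.4 prog 2.6 F 4.88 N 8.04 ratio 0.61 tilt 0.003
t 13.65 x 78.9 prog 2.5 F 4.75 N 8.18 ratio 0.58 tilt 0.003
t 14.40 x 76.4 prog 2.5 F 4.85 N 7.88 ratio 0.62 tilt 0.003
t 15.15 x 73.8 prog 2.5 F 4.37 N 8.07 ratio 0.54 tilt 0.003
```

```bash
python3 -m crank '[1,-0.1,-0.01,-0.16,0,0.005,0, 1,-0.2,-0.02,-0.16,0,0.005,0, 1,-0.3,-0.04,-0.16,0,0.005,0, 1,-0.4,-0.05,-0.16,0,0.005,0, 1,-0.5,-0.06,-0.16,0,0.005,0, 1,-0.5,-0.06,-0.16,0,0.005,0]' >/dev/null; python3 k.py && 
python3 -m crank '[1,-0.1,-0.01,-0.16,0,0.005,0, 1,-0.2,-0.02,-0.16,0,0.005,0, 1,-0.3,-0.04,-0.16,0,0.005,0, 1,-0.4,-0.05,-0.16,0,0.005,0, 1,-0.5,-0.06,-0.16,0,0.005,0, 1,-0.5,-0.06,-0.16,0,0.005,0]' >/dev/null && python3 k.py &&
python3 -m crank '[1,-0.1,-0.01,-0.16,0,0.005,0, 1,-0.2,-0.02,-0.16,0,0.005,0, 1,-0.3,-0.04,-0.16,0,0.005,0, 1,-0.4,-0.05,-0.16,0,0.005,0, 1,-0.5,-0.06,-0.16,0,0.005,0, 1,-0.5,-0.06,-0.16,0,0.005,0]' >/dev/null && python3 k.py &&
python3 -m crank '[1,-0.1,-0.01,-0.16,0,0.005,0, 1,-0.2,-0.02,-0.16,0,0.005,0, 1,-0.3,-0.04,-0.16,0,0.005,0, 1,-0.4,-0.05,-0.16,0,0.005,0, 1,-0.5,-0.06,-0.16,0,0.005,0, 1,-0.5,-0.06,-0.16,0,0.005,0]' >/dev/null && python3 k.py
```

```text
t 15.90 x 71.3 prog 2.5 F 4.23 N 8.23 ratio 0.51 tilt 0.003
t 16.65 x 68.8 prog 2.5 F 4.51 N 8.35 ratio 0.54 tilt 0.004
t 17.40 x 66.3 prog 2.5 F 4.24 N 7.90 ratio 0.54 tilt 0.004
t 18.15 x 63.9 prog 2.4 F 4.41 N 7.94 ratio 0.56 tilt 0.004
```

```bash
sed -i 's/>2.2/>2.0/' k.py
python3 -m crank '[1,-0.1,-0.01,-0.16,0,0.005,0, 1,-0.2,-0.02,-0.16,0,0.005,0, 1,-0.3,-0.04,-0.16,0,0.005,0, 1,-0.4,-0.05,-0.16,0,0.005,0, 1,-0.5,-0.06,-0.16,0,0.005,0, 1,-0.5,-0.06,-0.16,0,0.005,0]' >/dev/null; python3 k.py && 
python3 -m crank '[1,-0.1,-0.01,-0.16,0,0.005,0, 1,-0.2,-0.02,-0.16,0,0.005,0, 1,-0.3,-0.04,-0.16,0,0.005,0, 1,-0.4,-0.05,-0.16,0,0.005,0, 1,-0.5,-0.06,-0.16,0,0.005,0, 1,-0.5,-0.06,-0.16,0,0.005,0]' >/dev/null && python3 k.py &&
python3 -m crank '[1,-0.1,-0.01,-0.16,0,0.005,0, 1,-0.2,-0.02,-0.16,0,0.005,0, 1,-0.3,-0.04,-0.16,0,0.005,0, 1,-0.4,-0.05,-0.16,0,0.005,0, 1,-0.5,-0.06,-0.16,0,0.005,0, 1,-0.5,-0.06,-0.16,0,0.005,0]' >/dev/null && python3 k.py &&
python3 -m crank '[1,-0.1,-0.01,-0.16,0,0.005,0, 1,-0.2,-0.02,-0.16,0,0.005,0, 1,-0.3,-0.04,-0.16,0,0.005,0, 1,-0.4,-0.05,-0.16,0,0.005,0, 1,-0.5,-0.06,-0.16,0,0.005,0, 1,-0.5,-0.06,-0.16,0,0.005,0]' >/dev/null && python3 k.py
```

```text
t 18.90 x 61.5 prog 2.3 F 4.99 N 7.15 ratio 0.70 tilt 0.005
t 19.65 x 59.3 prog 2.3 F 5.28 N 7.47 ratio 0.71 tilt 0.005
t 20.40 x 57.0 prog 2.2 F 5.24 N 7.22 ratio 0.73 tilt 0.006
t 21.15 x 54.8 prog 2.3 F 5.14 N 7.79 ratio 0.66 tilt 0.007
```

```bash
python3 -m crank '[1,0,0,-0.22,0,0.008,0, 1,-0.1,-0.01,-0.22,0,0.008,0, 1,-0.2,-0.02,-0.22,0,0.008,0, 1,-0.3,-0.04,-0.22,0,0.008,0, 1,-0.32,-0.04,-0.22,0,0.008,0, 1,-0.32,-0.04,-0.22,0,0.008,0]' >/dev/null; python3 k.py
```

```text
t 21.90 x 54.8 prog -0.0 F 4.40 N 10.93 ratio 0.40 tilt 0.005
```

```bash
python3 -m crank '[1,-0.1,-0.01,-0.22,0,0.006,0, 1,-0.2,-0.02,-0.22,0,0.006,0, 1,-0.3,-0.04,-0.22,0,0.006,0, 1,-0.4,-0.05,-0.22,0,0.006,0, 1,-0.42,-0.05,-0.22,0,0.006,0, 1,-0.42,-0.05,-0.22,0,0.006,0]' >/dev/null; python3 k.py
```

```text
t 22.65 x 54.5 prog 0.3 F 6.00 N 9.34 ratio 0.64 tilt 0.007
```

```bash
python3 -m crank '[1,0,0,-0.05,0,0.006,0, 1,0,0,0.1,0,0.006,0, 1,0,0,0.5,0,0.006,0, 1,0,0,2,0,0.006,0, 1,0,0,5,0,0.006,0, 1,0,0,9,0,0.006,0, 1,0,0,12,0,0.006,0, 1,0,0,12,0,0.006,0]'
python3 - <<'E'
from h import *
print(toworld(82,0))
E
```

```text
time_s: 23.45
position: [530.9, -39.1, 151.4]
orientation: [[0.992, 0.126, 0.009], [0.126, -0.992, 0.002], [0.009, -0.001, -1.0]]
force: [0.2, -0.1, 0.7]
width: -0.004
[555.17121891 -34.06467891]
```

```bash
python3 -m crank '[-1,-0.6,-4,0,0,0.009,0, -1,-1.2,-8,0,0,0.009,0, -1,-1.8,-12,0,0,0.009,0, -1,-2.4,-16,0,0,0.009,0, -1,-3,-20,0,0,0.009,0, -1,-3.6,-23,0,0,0.009,0, -1,-3.6,-25.4,0,0,0.009,0, -1,-3.6,-25.4,0,0,0.009,0, -1,-3.6,-25.4,0,0,0.009,0, -1,-3.6,-25.4,0,0,0.009,0]'
python3 - <<'E'
from h import *
s=snap('scene');P=pts(s)
I=cv2.resize(s['frame'][110:290,100:340],None,fx=3.3,fy=3.3,interpolation=cv2.INTER_CUBIC)
cv2.imwrite('pics/c4.png',I[...,::-1])
E
```

```text
time_s: 24.45
position: [495.0, -291.3, 151.1]
orientation: [[0.992, 0.128, -0.0], [0.128, -0.992, 0.003], [0.0, -0.003, -1.0]]
force: [-0.4, -0.7, -0.8]
width: 0.999
```

View pics/c4.png

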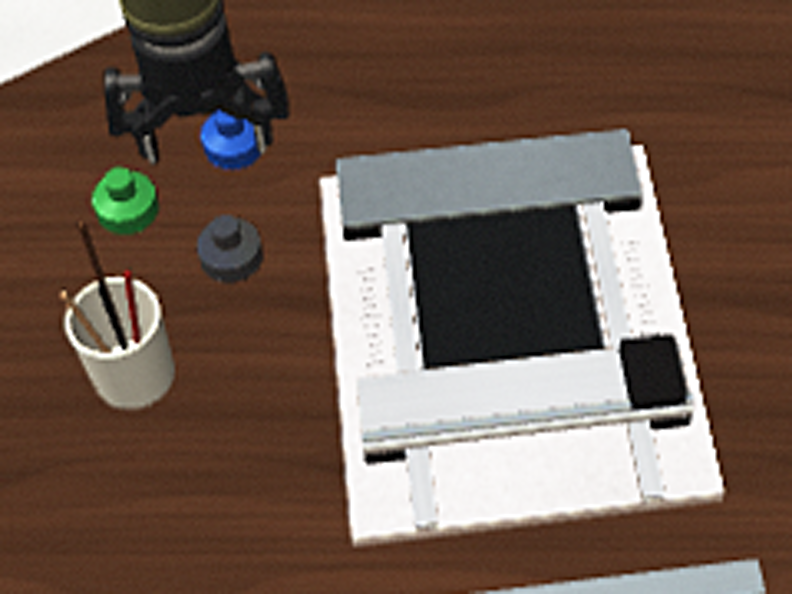

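```bash
python3 -m crank '[-1,0,-0.1,-3,0,0,0, -1,0,-0.1,-6,0,0,0, -1,0,-0.1,-8,0,0,0, -1,0,-0.1,-9.5,0,0,0, -1,0,-0.1,-10.5,0,0,0, -1,0,-0.1,-11.2,0,0,0, -1,0,-0.1,-11.7,0,0,0, -1,0,-0.1,-12,0,0,0, -1,0,-0.1,-12,0,0,0, -1,0,-0.1,-12,0,0,0]'
python3 - <<'E'
from h import *
s=snap('scene')
I=cv2.resize(s['frame'][120:215,120:220],None,fx=6,fy=6,interpolation=cv2.INTER_CUBIC)
cv2.imwrite('pics/c5.png',I[...,::-1])
E
```

```text
time_s: 25.5
position: [495.5, -292.5, 31.8]
orientation: [[0.992, 0.128, 0.0], [0.128, -0.992, 0.002], [0.001, -0.002, -1.0]]
force: [0.1, -0.4, 1.1]
width: 1.003
```

View pics/c5.png

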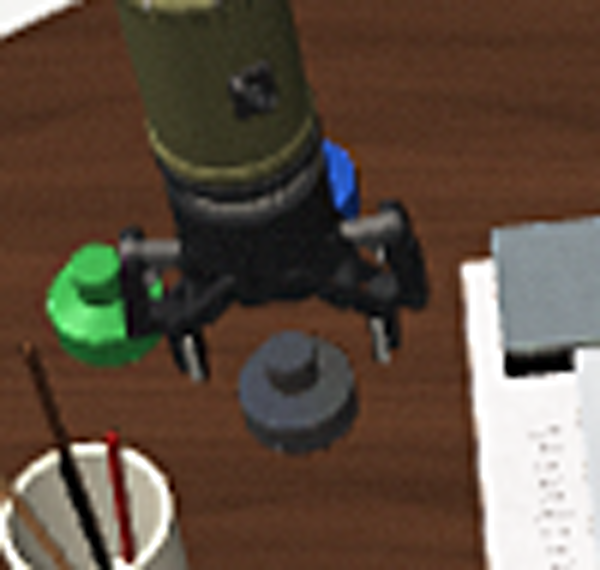

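```bash
python3 -m crank '[-1,0,-0.05,-0.2,0,0,0, -1,0,-0.05,-0.3,0,0,0, 0.3,0,-0.05,-0.3,0,0,0, 1,0,-0.05,-0.3,0,0,0, 1,0,-0.05,-0.3,0,0,0, 1,0,-0.05,-0.3,0,0,0, 1,0,-0.05,-0.3,0,0,0, 1,0,-0.05,-0.3,0,0,0, 1,0,-0.05,-0.3,0,0,0, 1,0,-0.05,-0.3,0,0,0]'
python3 -m crank '[1,0,0,0.5,0,0,0, 1,0,0,1,0,0,0, 1,0,0,2,0,0,0, 1,0,0,3,0,0,0, 1,0,0,5,0,0,0, 1,0,0,7,0,0,0, 1,0,0,9,0,0,0, 1,0,0,10,0,0,0, 1,0,0,10,0,0,0]'
python3 - <<'E'
from h import *
s=snap('scene')
I=cv2.resize(s['frame'][100:215,110:230],None,fx=5,fy=5,interpolation=cv2.INTER_CUBIC)
cv2.imwrite('pics/c6.png',I[...,::-1])
E
```

```text
time_s: 26.55
position: [496.0, -293.5, 29.7]
orientation: [[0.992, 0.128, 0.002], [0.128, -0.992, 0.001], [0.002, -0.001, -1.0]]
force: [-1.0, -1.3, 6.1]
width: 0.286
time_s: 27.45
position: [497.1, -294.1, 131.7]
orientation: [[0.992, 0.128, 0.005], [0.128, -0.992, -0.001], [0.004, 0.002, -1.0]]
force: [0.7, -0.3, -7.2]
width: 0.287
```

View pics/c6.png

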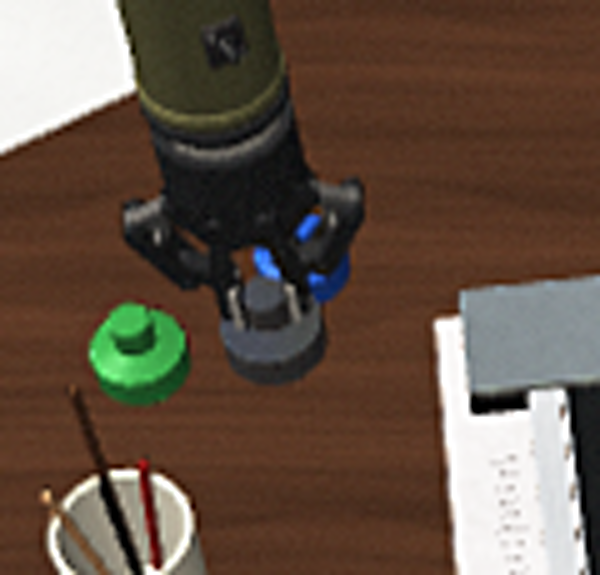

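```bash
python3 -m crank '[1,0.9,4,0,0,0,0, 1,1.8,8,0,0,0,0, 1,2.7,12,0,0,0,0, 1,3.6,16,0,0,0,0, 1,4.4,20,0,0,0,0, 1,5.2,23,0,0,0,0, 1,5.8,25,0,0,0,0, 1,5.8,26,0,0,0,0, 1,5.8,26,0,0,0,0, 1,5.8,26,0,0,0,0]'
python3 -m crank '[1,0,0,-1.5,0,0,0, 1,0,0,-3,0,0,0, 1,0,0,-4.5,0,0,0, 1,0,0,-5.5,0,0,0, 1,0,0,-6.2,0,0,0, 1,0,0,-6.5,0,0,0, 1,0,0,-6.5,0,0,0, 1,0,0,-6.5,0,0,0, 1,0,0,-6.5,0,0,0]'; python3 -m crank '[1,0,0,0,0,0,0, 1,0,0,0,0,0,0]'
```

```text
time_s: 28.5
position: [553.4, -35.4, 129.5]
orientation: [[0.992, 0.126, 0.001], [0.126, -0.992, -0.001], [0.001, 0.001, -1.0]]
force: [-0.1, -0.5, -6.0]
width: 0.285
time_s: 29.4
position: [554.0, -35.4, 65.2]
orientation: [[0.992, 0.126, 0.002], [0.126, -0.992, -0.001], [0.002, 0.001, -1.0]]
force: [-0.3, 0.3, -5.0]
width: 0.285
time_s: 29.6
position: [554.4, -35.4, 65.7]
orientation: [[0.992, 0.127, 0.003], [0.127, -0.992, -0.001], [0.003, 0.002, -1.0]]
force: [-0.6, -0.4, -5.3]
width: 0.284
```

Slow descent: expected contact at TCP z ≈ 55.7.

```bash
python3 -m crank '[1,0,0,-0.2,0,0,0, 1,0,0,-0.4,0,0,0, 1,0,0,-0.6,0,0,0, 1,0,0,-0.7,0,0,0, 1,0,0,-0.8,0,0,0, 1,0,0,-0.85,0,0,0, 1,0,0,-0.85,0,0,0, 1,0,0,-0.85,0,0,0]'
python3 -m crank '[1,0,0,-0.05,0,0.003,0, 1,0,0,-0.1,0,0.003,0, 1,0,0,-0.1,0,0.003,0, 1,0,0,-0.1,0,0.003,0]'
```

```text
time_s: 30.4
position: [554.5, -35.4, 57.2]
orientation: [[0.992, 0.127, 0.003], [0.127, -0.992, -0.001], [0.003, 0.002, -1.0]]
force: [0.2, -0.3, -6.4]
width: 0.285
time_s: 30.8
position: [554.5, -35.4, 56.2]
orientation: [[0.992, 0.127, 0.0], [0.127, -0.992, -0.001], [0.0, 0.001, -1.0]]
force: [0.5, 0.7, -6.3]
width: 0.286
```

```bash
python3 -m crank '[1,0,0,-0.03,0,0,0, 1,0,0,-0.06,0,0,0, 1,0,0,-0.09,0,0,0, 1,0,0,-0.09,0,0,0, 1,0,0,-0.09,0,0,0]'
```

```text
time_s: 31.3
position: [554.5, -35.5, 55.8]
orientation: [[0.992, 0.126, 0.0], [0.126, -0.992, -0.002], [0.0, 0.002, -1.0]]
force: [-2.9, -0.4, 0.3]
width: 0.286
```

```bash
python3 -m crank '[1,0,0,-0.03,0,0,0, 1,0,0,-0.03,0,0,0]'
python3 -m crank '[0.4,0,0,0,0,0,0, 0,0,0,0,0,0,0, -0.5,0,0,0,0,0,0, -1,0,0,0,0,0,0, -1,0,0,0,0,0,0, -1,0,0,0,0,0,0]'
python3 -m crank '[-1,0,0,1,0,0,0, -1,0,0,2,0,0,0, -1,0,0,4,0,0,0, -1,0,0,7,0,0,0, -1,0,0,10,0,0,0, -1,0,0,14,0,0,0, -1,0,-5,14,0,0,0, -1,0,-10,14,0,0,0, -1,0,-15,14,0,0,0, -1,0,-20,14,0,0,0]'
python3 -m crank '[-1,0,0,0,0,0,0, -1,0,0,0,0,0,0]'
python3 - <<'E'
from h import *
s=snap('scene');P=pts(s);t=snap('top');Q=pts(t)
I=cv2.resize(s['frame'][110:290,100:340],None,fx=3.3,fy=3.3,interpolation=cv2.INTER_CUBIC)
cv2.imwrite('pics/c7.png',I[...,::-1])
for P_ in(P,Q):
    T=totrim(P_);m=(T[...,0]>10)&(T[...,0]<155)&(abs(T[...,1])<75)
    for lo,hi in((40,53),(66,90)):
        q=m&(P_[...,2]>lo)&(P_[...,2]<hi); print(lo,q.sum(),T[q].min(0).round(1),T[q].max(0).round(1),P_[q][:,2].mean().round(1)) if q.any() else print(lo,'none')
E
```

```text
time_s: 31.5
position: [554.5, -35.4, 55.7]
orientation: [[0.992, 0.126, 0.0], [0.126, -0.992, -0.002], [-0.0, 0.002, -1.0]]
force: [-4.0, 0.1, 0.5]
width: 0.286
time_s: 32.1
position: [554.7, -35.4, 55.9]
orientation: [[0.992, 0.126, 0.001], [0.126, -0.992, -0.002], [0.0, 0.002, -1.0]]
force: [0.3, -0.4, -0.0]
width: 0.995
time_s: 33.1
position: [554.9, -237.3, 197.6]
orientation: [[0.992, 0.127, 0.003], [0.127, -0.992, -0.003], [0.002, 0.003, -1.0]]
force: [1.1, 0.3, -0.5]
width: 1.0
time_s: 33.3
position: [554.6, -239.3, 198.4]
orientation: [[0.992, 0.123, 0.004], [0.123, -0.992, -0.003], [0.003, 0.004, -1.0]]
force: [0.9, 0.2, 0.8]
width: 1.003
40 111 [ 53.7 -30.6] [113.7  27.4] 48.9
66 66 [ 69.5 -12.9] [96.1  9.3] 78.0
40 207 [ 51.1 -31.3] [111.   26.6] 50.4
66 80 [ 68.2 -14.4] [92.   9.8] 76.9
```

View pics/c7.png

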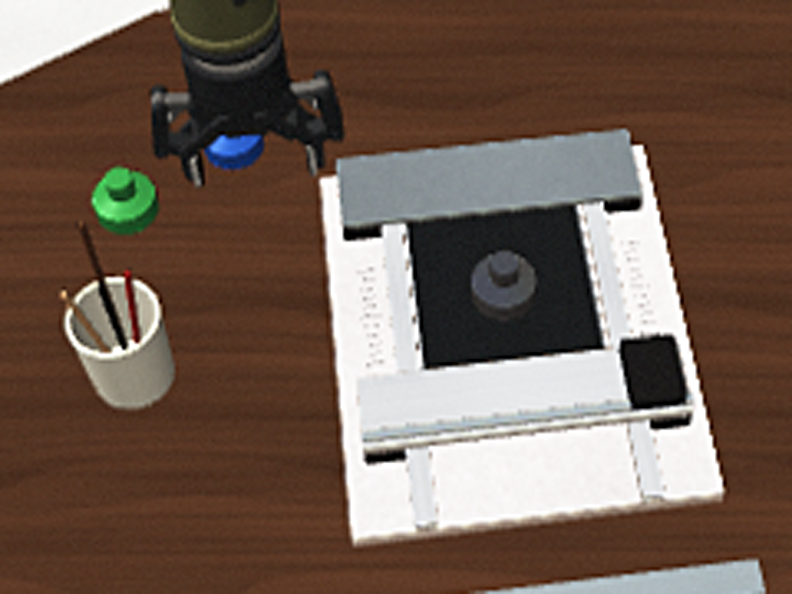

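```bash
python3 -c "
from h import *
order.sign_off()"
```

```text
the job is handed in; nothing more can be done
```

The plate is back against the gauge as far as I could feel, the paperweight stands on it, and the job is handed in with about 33 s on the robot's clock. I could not see the gauge contact, so that part rests on force readings.

- **Drag:** I pulled the plate back in small steps with about 8 N of press. The drag held at 4.2–4.9 N, then rose to about 5.2 N once the near edge was roughly 37 mm behind the cover's edge. From there I take it the finger slipped on the rubber while the plate stayed still.
- **Gauge check:** A first, weaker check (10.9 N press, 4.4 N drag, no movement) did not settle it. A second one, at about 9 N press and 6.0 N drag, moved the tool only 0.3 mm, so I took the plate to be resting on the gauge. I estimate that was about 1 N above the sliding friction, below the roughly 2 N that shifts the gauge.
- **Paperweight:** It went down lightly on the plate about 82 mm beyond the cover's edge and 2 mm off the centre line, and I let go. The last picture and depth readings show it upright, wholly on the plate and clear of the cover and rail.
- **One odd reading:** A sideways force of 3–4 N showed up just before I let go. The tool moved no more than 0.3 mm then, so I judged that the plate had not shifted.
- **Other objects:** The robot touches nothing now. The pot and the green and blue look-alikes look unmoved in the last picture. I did not check the ink jar and tape roll again, but no move went near them.

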